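# Lock the loose bicycle parts away in the code-locked cage

## Robot

A 6-joint arm with a two-finger parallel gripper is mounted at the origin on the work surface. World frame = base frame: x ahead of the robot, y to its left, z up, the work surface at z = 0. Lengths are in m, angles in rad, forces in N, time in s.
With the tool pointing down it reaches from about 0.275 to 1 m from the base axis. Payload 8.4 kg.
Tool frame: the origin (TCP) lies on the centre line of the jaws, within the pads' length; the fingertips stand 22 mm ahead of it and the grasp point (between the pads) lies 3 mm ahead of it; z points along the fingers, y is the line along which they close (so a half turn about z gives the same grasp; the last joint's range is limited). The gripper opens to 85 mm and grips with 20 to 120 N. Pads are 22 mm wide; open, the fingers measure 114 mm over their backs; the gripper's body (76 mm by 85 mm) begins 54 mm behind the grasp point. The pads swing forward as they close: fully open they stand 13 mm farther back than shut.
Start: joints at [-1.133, 0.353, 1.633, -0, 1.155, -0.002], TCP at [0.266, -0.566, 0.253] pointing down, gripper open.
Joint ranges: [-2.63, 2.63], [-0.92, 2.1], [0.06, 2.66], [-1.3, 4.44], [0, 2.69], [-3.02, 3.02]. Speed limits (rad/s): [2.22, 2.22, 2.79, 3.14, 3.14, 3.14].

## Interface

Orientations are given as a unit quaternion [x, y, z, w].
In Python, from station import * gives the robot as it stands. The module is installed in compiled form; this text tells all that it offers.
- The arm moves only by the shell command python3 -m inch 'ROWS' [FORCE]. ROWS is JSON, a list that holds one entry, the list of rows, each a list of 7 numbers: the shift along the world's x, y, z in mm, then the turn, a rotation vector about the world's x, y, z in rad, then the gripper command: -1 is shut, 1 is fully open, values between are in proportion. In form: [[[tx, ty, tz, ax, ay, az, claw], ...]]. A call has exactly 10 rows; each row shifts and turns the commanded pose from where the row before left it; what a row does not reach is not made up. A row lasts 1/8 s, in which the tool goes at most 62.5 mm and 10.7 degrees, less where a joint would pass 70% of its speed; a pose out of reach is approached as far as the arm can. A call is refused whole if a number of a shift passes 62.5 or a number of a turn 0.188, either way. A call with a gripper value outside its range is refused whole. The fingers move at their own pace and stop on an object; FORCE is the grip in N (left out, the last holds). Time passes only in rows, so rows that do not move let the fingers close, or fill a call up. It gives the time, the measured TCP pose, the force, the opening and the grip force at its end, in the units of the state.
- get_obs(): the state, without advancing time (a new reading comes with each control period).
- snapshot(name): name is "side" or "top"; returns the picture (384x512x3 uint8, red, green, blue); there is no depth.
- get_calibration(name): a dict with "fx", "fy", "cx", "cy" (pixels), "cam_to_world" (4x4, takes a point from camera to world coordinates). Camera axes: x right, y down, z forward; pixel columns grow to the right and rows downward; lengths in m; the calibration is good to about 2 mm. A picture is of the moment at which its call begins. get_calibration takes no time and is no camera call.
- job_done(): hands the job in; it is judged then, once.
Trained networks look in the newest picture that a camera, given by its name, has taken for a name from the list of things; names that differ only in an ending like _2 or _b are one class to them, and where a whole thing is asked for, a point or a joint stands for the part that bears it (a point fixed in the world has none). Each returns a list of dicts, best first, with "p" (0 to 1); they miss things now and then, are a little off and sometimes report something else, mostly with a low value. They report only what shows in the picture. A call takes as long as a camera call. They do not tell look-alikes from the thing itself.
- recognise(camera, query): "rect" ([left, top, right, bottom] in pixels, round what is visible of it).
- cut_out(camera, query): "mask" (384x512 bool, what is visible of it) and "rect" ([left, top, right, bottom] in pixels, round what is visible of it).
- mark_of(camera, query): "xy" ([column, row] in pixels: a listed point, or the origin of a listed thing).
The state is a dict: "clock": time; "joint_pos": joint angles; "qvel": joint speeds; "tau": joint torques, N m; "eef_pos": TCP position; "orientation": TCP orientation; "ft_force": force on the tool from outside, world axes, zero at the start; "wrist_torque": the same for the moment, N m; "grip_width": finger opening in m; "gripper_force": force on a finger pad.
Only numpy, scipy, OpenCV 4.12 (cv2) and the standard library are available. Lean on these libraries where they do the work, as an engineer would, in place of code of your own. Each camera call takes 0.05 s, during which the arm holds its last target. There are 200 camera calls.

## Task

Put the loose bicycle parts on the bench (there are two or three of these: brake pads, pump head, handlebar stem) away in the cage locker. First roll the three thumbwheels of the code box to 5, 2, 4, reading from left to right as the robot sees them, each number squarely on top; only then raise the sash all the way by its handle, lay every part flat inside on the locker floor, lower the sash fully, and last roll every wheel at least one whole number away from its code number. Never have the sash up while a wheel is off its code, and leave the mug, spoke wrench, tape roll, oil bottle and grease tin where they are.

Things in the scene. Friction and masses are not known exactly. Their poses are not given: they have to be found in the camera images.
- codebox: Fixed grey code box, 112 (own x) x 170 (own y) x 50 mm high, open on top, with three chunky black thumbwheels side by side that stand half out of it. Origin: centre of its underside, on the bench; x points away from the robot, y to the robot's left, z up; its yaw varies by up to 0.2 rad.
- wheel_1_axle (a point): Centre of the left thumbwheel, on its axle, 50 mm above the bench. All wheels: 30 mm wide, hub 20 mm in radius, six ribs 6 mm thick straight out to a radius of 42 mm, 60 degrees apart. White pips (1 to 6) on the flat between two ribs give its number; the flat facing straight up counts, its two ribs then 30 degrees either side of vertical. Closed fingertips can push a rib.
- wheel_2_axle (a point): Centre of the middle thumbwheel, on its axle, 50 mm above the bench and 50 mm from the other two wheels; the same wheel as the left one.
- wheel_3_axle (a point): Centre of the right thumbwheel, on its axle, 50 mm above the bench; the same wheel as the left one.
- wheel_1 (a joint): Angle in rad of the left thumbwheel (nearest +y, code number 5). It grows as the wheel's top rolls away from the robot (box +x). At 0 the number 1 is straight up; every pi/3 more brings up the next number (6 at 5 pi/3); end stops just beyond 1 and 6. It turns stiffly (0.07 N m, 2 N at a rib) and stays where it is left; no clicks, so it can stand between two numbers.
- wheel_2 (a joint): Angle in rad of the middle thumbwheel (code number 2). It grows as the wheel's top rolls away from the robot (box +x). At 0 the number 1 is straight up; every pi/3 more brings up the next number (6 at 5 pi/3); end stops just beyond 1 and 6. It turns stiffly (0.07 N m, 2 N at a rib) and stays where it is left; no clicks, so it can stand between two numbers.
- wheel_3 (a joint): Angle in rad of the right thumbwheel (nearest -y, code number 4). It grows as the wheel's top rolls away from the robot (box +x). At 0 the number 1 is straight up; every pi/3 more brings up the next number (6 at 5 pi/3); end stops just beyond 1 and 6. It turns stiffly (0.07 N m, 2 N at a rib) and stays where it is left; no clicks, so it can stand between two numbers.
- locker: Fixed cage locker of steel bars at the left, 215 mm high, front rails 400 mm, a clear sash in its front, which looks to the middle of the bench. Origin: on the bench, midway along the sash line; x points in, y along the front, z up. Clear inside: x 0 to 173 mm, y -165 to 165 mm; floor 6 mm above the bench, kick plates to 51 mm at sides and back; with the sash up the opening is 200 mm high.
- sash (a joint): Height in m of the clear sliding sash in the locker's front: 0 closed, 0.195 fully up (stop). It is stiff (about 8 N to raise, 3 N to lower) and stays where it is left.
- sash_handle (a point): Middle of the sash's handle: a round level steel bar 12 mm thick, 120 mm long along the locker's y, its centre line 62 mm in front of the sash line (locker x = -62 mm) and 85 mm above the bench when the sash is closed; it moves with the sash. 49 mm of clear space between bar and pane; the pane reaches 98 mm above the bar and 78 mm below it.
- brake_pad_1: Loose green brake pad, a block 80 (own x) x 24 (own y) x 30 mm high. Origin: centre of its underside. It may be absent.
- brake_pad_2: Loose green brake pad, the same as the other: 80 (own x) x 24 (own y) x 30 mm high. Origin: centre of its underside. It may be absent.
- pump_head: Loose black plastic pump head, 93 mm long (own x, from -45 to +48 mm with a round nose 26 mm thick from +21 mm on) x 36 (own y) x 34 mm high, with a flat steel lever on top that adds 5 mm. Origin: middle of its underside. It may be absent.
- stem: Loose aluminium handlebar stem, 94 mm long (own x) x 32 (own y) x 34 mm high, 28 mm wide in its middle with a round boss at either end. Origin: centre of its underside. It may be absent.
- mug: White mug, 80 mm wide, 95 mm high, bystander. Origin: centre of its underside.
- spoke_wrench: Flat chrome spoke wrench, about 100 x 34 x 6 mm, lying among the parts (centre of its shank, underside), bystander.
- tape_roll: Black roll of tape lying flat, 90 mm across, 24 mm high, bystander. Origin: centre of its underside.
- oil_bottle: Grey oil bottle, 52 mm across, 140 mm high, bystander. Origin: centre of its underside.
- grease_tin: Steel tin, 76 mm across, 55 mm high, bystander. Origin: centre of its underside.
Mind the look-alikes: they are no part of the job. Several things have the shape of the stem; the one meant has the colours described above.

How it is judged:
On the way, in this order (a step that is already met when the one before it is completed fails the run):
1. the three wheels show 5, 2, 4 while the sash is still down (value of joint wheel_1 between 3.9888 and 4.3888 rad and value of joint wheel_2 between 0.8472 and 1.2472 rad and value of joint wheel_3 between 2.9416 and 3.3416 rad and value of joint sash below 0.01 m), for 0.2 s.
2. the sash is fully raised (value of joint sash above 0.18 m), for 0.2 s.
3. every part lies inside the locker, let go (x of brake_pad_1 in the frame of locker between 0.02 and 0.17 m and y of brake_pad_1 in the frame of locker between -0.16 and 0.16 m and height (world z) of each of brake_pad_1, brake_pad_2, pump_head, stem below 0.05 m and linear speed of each of brake_pad_1, brake_pad_2, pump_head, stem below 0.03 m/s and x of brake_pad_2 in the frame of locker between 0.02 and 0.17 m and y of brake_pad_2 in the frame of locker between -0.16 and 0.16 m and x of pump_head in the frame of locker between 0.02 and 0.17 m and y of pump_head in the frame of locker between -0.16 and 0.16 m and x of stem in the frame of locker between 0.02 and 0.17 m and y of stem in the frame of locker between -0.16 and 0.16 m and contact force between each of brake_pad_1, brake_pad_2, pump_head, stem and the fingers below 0.05 N), for 0.2 s.
4. the sash is fully lowered with the code still set (value of joint wheel_1 between 3.9888 and 4.3888 rad and value of joint wheel_2 between 0.8472 and 1.2472 rad and value of joint wheel_3 between 2.9416 and 3.3416 rad and value of joint sash below 0.008 m), for 0.2 s.
At the end, for the whole second after the job is handed in: Every part that is present lies flat on the locker floor behind the sash line (long axis level to 0.25 rad, at rest), the sash is down to within 8 mm, and each wheel stands more than 0.75 rad from its code number; bystanders upright (x of brake_pad_1 in the frame of locker between 0.02 and 0.17 m and y of brake_pad_1 in the frame of locker between -0.16 and 0.16 m and height (world z) of each of brake_pad_1, brake_pad_2, pump_head, stem below 0.05 m and linear speed of each of brake_pad_1, brake_pad_2, pump_head, stem below 0.03 m/s and x of brake_pad_2 in the frame of locker between 0.02 and 0.17 m and y of brake_pad_2 in the frame of locker between -0.16 and 0.16 m and x of pump_head in the frame of locker between 0.02 and 0.17 m and y of pump_head in the frame of locker between -0.16 and 0.16 m and x of stem in the frame of locker between 0.02 and 0.17 m and y of stem in the frame of locker between -0.16 and 0.16 m and value of joint sash below 0.008 m and (value of joint wheel_1 below 3.4388 rad or value of joint wheel_1 above 4.9388 rad) and (value of joint wheel_2 below 0.2972 rad or value of joint wheel_2 above 1.7972 rad) and (value of joint wheel_3 below 2.3916 rad or value of joint wheel_3 above 3.8916 rad) and angle between brake_pad_1's own x axis and vertical between 1.3208 and 1.8208 rad and angle between brake_pad_2's own x axis and vertical between 1.3208 and 1.8208 rad and angle between pump_head's own x axis and vertical between 1.3208 and 1.8208 rad and angle between stem's own x axis and vertical between 1.3208 and 1.8208 rad and angle between each of mug, spoke_wrench, tape_roll, oil_bottle, grease_tin's own z axis and vertical below 0.3 rad); the robot touches nothing.
It fails at once if the sash is up by more than 30 mm while a wheel is more than 0.3 rad off its code number (value of joint sash above 0.03 m and ((value of joint wheel_1 below 3.8888 rad or value of joint wheel_1 above 4.4888 rad) or (value of joint wheel_2 below 0.7472 rad or value of joint wheel_2 above 1.3472 rad) or (value of joint wheel_3 below 2.8416 rad or value of joint wheel_3 above 3.4416 rad))).
It fails at once if a bystander (mug, spoke wrench, tape roll, oil bottle, grease tin) is moved by more than 40 mm (distance of any of mug, spoke_wrench, tape_roll, oil_bottle, grease_tin from where it was at the start of the episode above 0.04 m).
Of brake_pad_1, brake_pad_2, pump_head, stem only 2 to 3 are there at a start; the rules pass over those that are not, and their reading is None.
At some moment in a run one of brake_pad_1, brake_pad_2, pump_head, stem may be knocked a few centimetres aside while the robot is not near it.
It also fails if it takes over 210 s, if anything falls off the work surface, if the arm or the gripper's body presses on something with over 40 N, if the wrist force passes 120 N, or if a joint passes its speed limit or range.

## Working session

There is one attempt and no reset: what is moved stays moved. The work goes in short steps, Python scripts to look and compute and a shell command to move; the robot and the scene stay as the last step left them, time stands still between calls to the robot, and variables do not carry over. Pictures are saved under pics/ and viewed, at most 14 in all, crops included, and the job is handed in when it is done.

```bash
mkdir -p pics; cat > h.py <<'E'
from station import *
import numpy as np, cv2
def ray(cam,px):
    c=get_calibration(cam);T=np.array(c["cam_to_world"])
    d=T[:3,:3]@np.array([(px[0]-c["cx"])/c["fx"],(px[1]-c["cy"])/c["fy"],1.])
    return T[:3,3],d
def at(cam,px,z):
    o,d=ray(cam,px);return o+d*(z-o[2])/d[2]
def proj(cam,p):
    c=get_calibration(cam);q=np.linalg.inv(np.array(c["cam_to_world"]))@np.append(p,1)
    return np.array([c["fx"]*q[0]/q[2]+c["cx"],c["fy"]*q[1]/q[2]+c["cy"]])
def shot(cam,name,box=None,s=1):
    im=snapshot(cam)
    if box: im=im[box[1]:box[3],box[0]:box[2]]
    if s!=1: im=cv2.resize(im,None,fx=s,fy=s,interpolation=cv2.INTER_CUBIC)
    cv2.imwrite(f"pics/{name}.png",im[:,:,::-1])
E
python3 - <<'E'
from h import *
np.set_printoptions(precision=3,suppress=True)
for c in("top","side"):
    k=get_calibration(c);print(c,k["fx"],np.array(k["cam_to_world"]));
a=snapshot("top");b=snapshot("side")
im=np.vstack([a,b]);im=cv2.resize(im,None,fx=.78,fy=.78) if 0 else im
cv2.imwrite("pics/t0.png",cv2.resize(a,(800,600),interpolation=2)[:,:,::-1]);cv2.imwrite("pics/s0.png",cv2.resize(b,(800,600),interpolation=2)[:,:,::-1])
for n in "codebox wheel_1_axle wheel_2_axle wheel_3_axle locker sash_handle brake_pad_1 pump_head stem mug spoke_wrench tape_roll oil_bottle grease_tin".split():
  for c in ("top","side"):
    print(n,c,[(np.round(r["xy"]).tolist(),round(r["p"],2),at(c,r["xy"],.05 if "axle" in n else .085 if "handle" in n else 0)[:2].round(3).tolist()) for r in mark_of(c,n)[:5]])
print(get_obs())
E
```

```text
top 378.50824063175327 [[-0.023 -0.993  0.119  0.38 ]
 [-1.     0.024  0.01  -0.056]
 [-0.013 -0.119 -0.993  0.97 ]
 [ 0.     0.     0.     1.   ]]
side 393.1240611570209 [[-0.984 -0.113  0.138  0.329]
 [-0.178  0.68  -0.711  0.818]
 [-0.013 -0.724 -0.69   0.897]
 [ 0.     0.     0.     1.   ]]
codebox top [([375.0, 181.0], 0.9, [0.505, -0.352]), ([208.0, 174.0], 0.49, [0.536, 0.078])]
codebox side []
wheel_1_axle top [([359.0, 183.0], 0.91, [0.495, -0.298])]
wheel_1_axle side [([268.0, 135.0], 0.72, [0.501, -0.314])]
wheel_2_axle top [([383.0, 181.0], 0.81, [0.499, -0.357])]
wheel_2_axle side [([269.0, 128.0], 0.88, [0.502, -0.358])]
wheel_3_axle top [([401.0, 179.0], 0.61, [0.502, -0.402])]
wheel_3_axle side [([267.0, 119.0], 0.82, [0.517, -0.411]), ([268.0, 133.0], 0.72, [0.502, -0.326]), ([233.0, 281.0], 0.17, [0.492, 0.299])]
locker top [([141.0, 190.0], 0.88, [0.498, 0.252])]
locker side [([148.0, 242.0], 0.38, [0.77, 0.185])]
sash_handle top [([152.0, 181.0], 0.65, [0.508, 0.199])]
sash_handle side []
brake_pad_1 top [([267.0, 215.0], 0.7, [0.424, -0.071]), ([208.0, 172.0], 0.
[... 1014 characters left out ...]
.72, [0.765, 0.185]), ([139.0, 191.0], 0.64, [0.494, 0.259])]
oil_bottle side [([149.0, 243.0], 0.65, [0.767, 0.187])]
grease_tin top [([330.0, 111.0], 0.97, [0.696, -0.246])]
grease_tin side [([213.0, 150.0], 0.69, [0.691, -0.254])]
{'clock': 1.5, 'joint_pos': array([-1.133,  0.353,  1.633,  0.   ,  1.155, -0.002]), 'qvel': array([-0.002,  0.   ,  0.001,  0.001,  0.001, -0.001]), 'tau': array([  0.001, -60.517, -34.243,   0.   ,   0.001,  -0.   ]), 'eef_pos': array([ 0.266, -0.566,  0.253]), 'orientation': array([0.976, 0.218, 0.   , 0.   ]), 'ft_force': array([-0.24 , -0.255,  0.369]), 'wrist_torque': array([-0.023, -0.016, -0.009]), 'gripper_force': 0.0, 'grip_width': 0.08540125445336914}
```

View pics/t0.png

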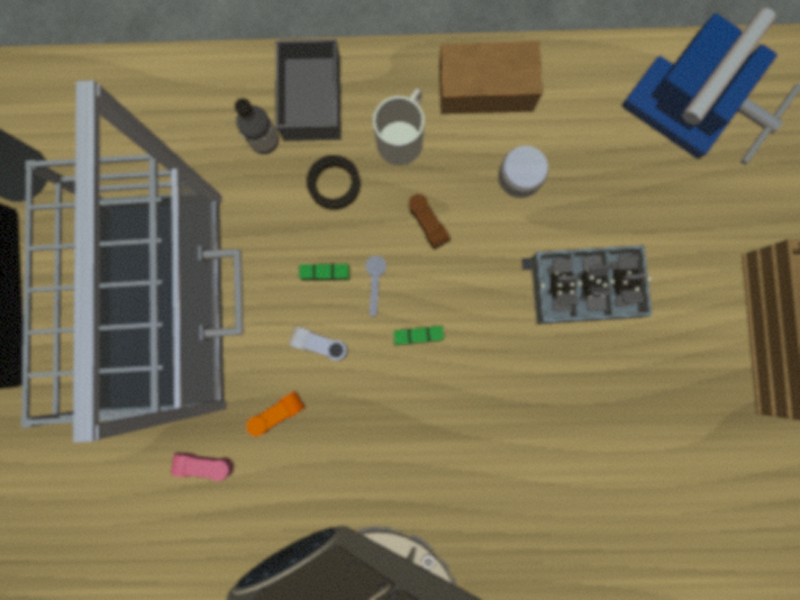

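View pics/s0.png

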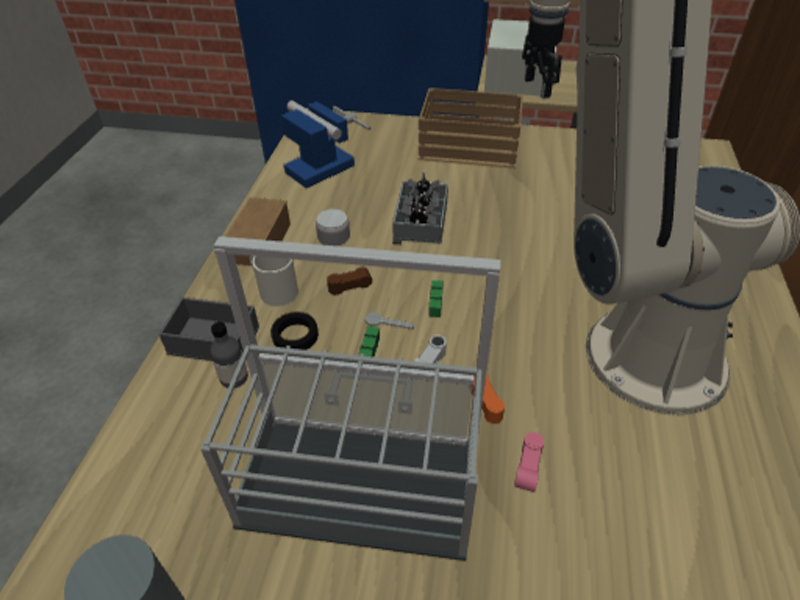

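The top picture shows green brake pads at about (207,173) and (267,215) in 512x384 pixels. There are four stem-shaped things: silver (205,220), orange (174,265), pink (134,296) and brown (273,140). The silver one matches the description. The code box is at (380,181), and the pump head is absent. Next is a close crop of the wheels and the stem.

```bash
python3 - <<'E'
from h import *
a=snapshot("top");b=snapshot("side")
f=lambda im,x0,y0,x1,y1:cv2.resize(im[y0:y1,x0:x1],(400,300),interpolation=2)
w=f(a,336,150,420,213)
im=np.vstack([np.hstack([w,f(a,170,185,250,245)]),np.hstack([f(b,240,105,300,150),f(b,250,205,310,250)])])
cv2.imwrite("pics/c0.png",im[:,:,::-1])
np.set_printoptions(precision=3,suppress=True)
# box from mask
for c in("codebox",):
  r=cut_out("top",c)[0]; m=r["mask"].astype(np.uint8)
  cs=max(cv2.findContours(m,0,2)[0],key=cv2.contourArea)
  P=np.array([at("top",p[0],.05)[:2] for p in cs],np.float32)
  print(c,cv2.minAreaRect(P*1000))
for q in((208,173),(267,215),(205,220)):
  pass
hsv=cv2.cvtColor(a,cv2.COLOR_RGB2HSV)
g=((hsv[:,:,0]>45)&(hsv[:,:,0]<75)&(hsv[:,:,1]>140)).astype(np.uint8)
for cs in cv2.findContours(g,0,2)[0]:
  if cv2.contourArea(cs)>60:
    P=np.array([at("top",p[0],.03)[:2] for p in cs],np.float32);print("green",cv2.minAreaRect(P*1000))
for r in cut_out("top","stem"):
  m=r["mask"].astype(np.uint8);cs=max(cv2.findContours(m,0,2)[0],key=cv2.contourArea)
  P=np.array([at("top",p[0],.03)[:2] for p in cs],np.float32);print("stem",r["rect"],cv2.minAreaRect(P*1000))
for c,px,z in(("top",(130,160),.085),("top",(129,214),.085),("top",(153,161),.085),("top",(152,213),.085),("top",(154,186),.085)): print(px,at(c,px,z))
E
```

```text
codebox ((497.8834228515625, -337.7564392089844), (114.40887451171875, 195.6605682373047), 2.5611209869384766)
green ((532.1844482421875, 90.73619079589844), (48.1239013671875, 17.84153938293457), 88.59147644042969)
stem [111.7, 286.4, 149.4, 308.0] ((230.14205932617188, 267.6703796386719), (96.569091796875, 36.68904113769531), 82.73928833007812)
stem [154.3, 248.0, 192.5, 277.6] ((307.5911865234375, 154.94813537597656), (35.394432067871094, 95.03921508789062), 32.29288101196289)
stem [187.8, 207.6, 222.2, 232.2] ((415.46588134765625, 84.43204498291016), (93.2406234741211, 31.995960235595703), 70.4716796875)
stem [264.6, 120.5, 285.0, 163.4] ((611.8414916992188, -93.58147430419922), (93.87184143066406, 36.00304412841797), 27.726842880249023)
stem [334.4, 157.6, 417.4, 208.0] ((499.5923767089844, -344.6973876953125), (119.13065338134766, 202.09999084472656), 2.4373207092285156)
(130, 160) [0.56  0.253 0.085]
(129, 214) [0.431 0.253 0.085]
(153, 161) [0.556 0.198 0.085]
(152, 213) [0.432 0.199 0.085]
(154, 186) [0.496 0.195 0.085]
```

View pics/c0.png

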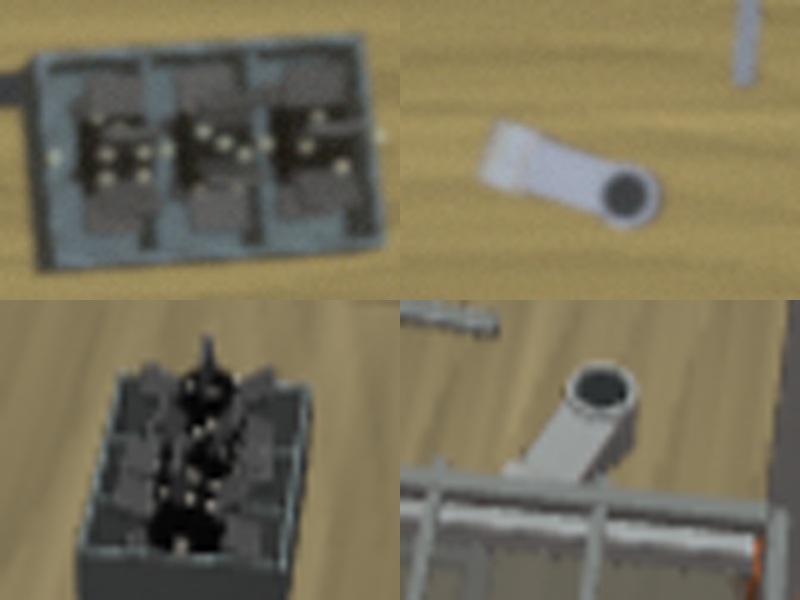

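```bash
python3 - <<'E'
from h import *
a=np.mean([snapshot("top").astype(float) for _ in range(6)],0)
b=np.mean([snapshot("side").astype(float) for _ in range(6)],0)
f=lambda im,x0,y0,x1,y1:cv2.resize(im[y0:y1,x0:x1].astype(np.float32),(800,300),interpolation=2)
im=np.vstack([cv2.resize(a[160:202,342:418].astype(np.float32),(543,300),interpolation=2),cv2.resize(b[112:142,244:298].astype(np.float32),(543,300),interpolation=2)])
im=255*(np.clip(im/200,0,1))**.6
cv2.imwrite("pics/c1.png",im[:,:,::-1])
E
```

```text
[ WARN:0@1.902] global loadsave.cpp:1063 imwrite_ Unsupported depth image for selected encoder is fallbacked to CV_8U.
```

View pics/c1.png

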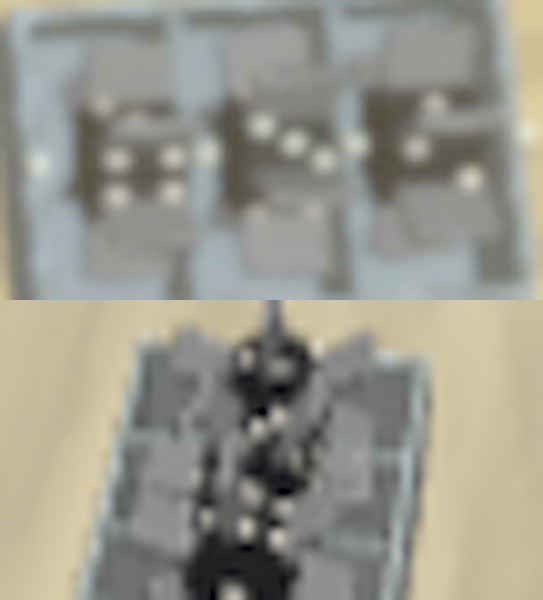

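The wheels read, from flat and rib offsets: wheel 1 just over "4 coming up" (about 2.65 rad), wheel 2 shows 3 (about 2.09) and wheel 3 is near 0.45. They need about +88°, −60° and +154°.

```bash
python3 - <<'E'
from h import *
P=[at("top",(342+X/7.143-.0,160+Y/7.143),.05)[:2] for X,Y in((38,165),(207,152),(357,145),(527,132))]
print(np.round(P,4));d=P[0]-P[3];print(np.linalg.norm(d),np.arctan2(-d[0],d[1]))
c=np.mean(P,0);print("c",c)
u=d/np.linalg.norm(d)
for k in(1,0,-1):print(c+u*.05*k)
print("side proj c",proj("side",[*c,.05]))
E
```

```text
[[ 0.4964 -0.2694]
 [ 0.4994 -0.3272]
 [ 0.5006 -0.3785]
 [ 0.5037 -0.4366]]
0.16740102228717546 0.04367848592954203
c [ 0.50002387 -0.35290905]
[ 0.49784064 -0.30295674]
[ 0.50002387 -0.35290905]
[ 0.5022071  -0.40286136]
side proj c [269.59102477 128.39913166]
```

```bash
python3 -m inch '[[[30,40,0,0,0,-0.18,-1],[30,40,0,0,0,-0.18,-1],[30,40,0,0,0,-0.03,-1],[30,40,0,0,0,0,-1],[30,40,-10,0,0,0,-1],[30,30,-20,0,0,0,-1],[10,30,-20,0,0,0,-1],[0,0,0,0,0,0,-1],[0,0,0,0,0,0,-1],[0,0,0,0,0,0,-1]]]' 40
```

```text
clock: 3.55
eef_pos: [0.4562, -0.3067, 0.2041]
orientation: [1.0, 0.024, 0.001, 0.001]
ft_force: [-0.3, -0.0, 0.4]
grip_width: -0.0001
gripper_force: 0.0
```

```bash
python3 -m inch '[[[4,2,-40,0,0,0,-1],[0,0,-40,0,0,0,-1],[0,0,-24,0,0,0,-1],[0,0,0,0,0,0,-1],[8,0.4,0,0,0,0,-1],[8,0.4,0,0,0,0,-1],[8,0.4,0,0,0,0,-1],[8,0.4,0,0,0,0,-1],[7.5,0.4,0,0,0,0,-1],[0,0,0,0,0,0,-1]]]'
python3 - <<'E'
from h import *
a=np.mean([snapshot("top").astype(float) for _ in range(2)],0)
b=np.mean([snapshot("side").astype(float) for _ in range(2)],0)
im=np.vstack([cv2.resize(a[155:206,342:418].astype(np.float32),(447,300),interpolation=2),cv2.resize(b[105:145,240:300].astype(np.float32),(447,300),interpolation=2)])
im=255*(np.clip(im/200,0,1))**.6
cv2.imwrite("pics/c2.png",im[:,:,::-1].astype(np.uint8))
E
```

```text
clock: 4.8
eef_pos: [0.5002, -0.3013, 0.0991]
orientation: [1.0, 0.025, 0.0, -0.0]
ft_force: [0.0, -0.4, 0.3]
grip_width: -0.0
gripper_force: 0.0
```

View pics/c2.png

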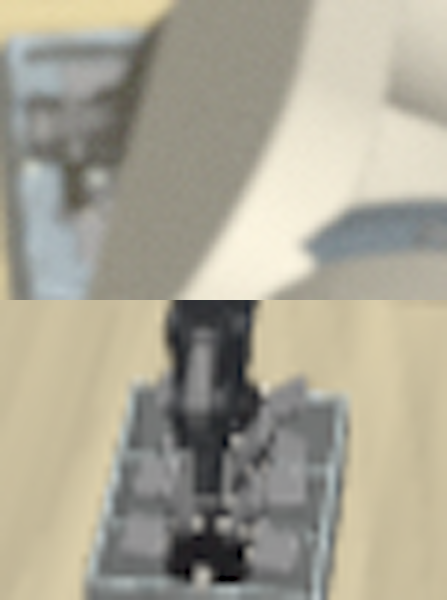

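```bash
python3 -m inch '[[[0,0,30,0,0,0,-1],[-39.5,-3,0,0,0,0,-1],[0,0,0,0,0,0,-1],[0,0,-30,0,0,0,-1],[10,0.4,0,0,0,0,-1],[10,0.4,0,0,0,0,-1],[10,0.4,0,0,0,0,-1],[9.5,0.4,0,0,0,0,-1],[0,0,0,0,0,0,-1],[0,0,35,0,0,0,-1]]]'
python3 - <<'E'
from h import *
b=np.mean([snapshot("side").astype(float) for _ in range(3)],0)
im=cv2.resize(b[105:147,240:300].astype(np.float32),(800,560),interpolation=2)
im=255*(np.clip(im/200,0,1))**.6
cv2.imwrite("pics/c3.png",im[:,:,::-1].astype(np.uint8))
for a in(0,):
  pass
C=np.array([.4978,-.303,.05]);ux=np.array([.999,.044,0])
for r in(42,):
  for t in(-90,-30,30,90):
    for s in (1,):
      p=C+ux*r/1000*np.sin(np.radians(t))+np.array([-.044,1,0])*.015+np.array([0,0,1])*r/1000*np.cos(np.radians(t))
      print(t,(proj("side",p)-[240,105])*[13.33,13.33])
E
```

```text
clock: 6.25
eef_pos: [0.4988, -0.3021, 0.1327]
orientation: [1.0, 0.025, -0.001, -0.001]
ft_force: [-0.1, -0.1, -0.1]
grip_width: 0.0001
gripper_force: 0.0
-90 [525.49361445 465.81655658]
-30 [449.16082176 348.31122688]
30 [289.26357604 337.24076933]
90 [211.46076766 443.35863561]
```

View pics/c3.png

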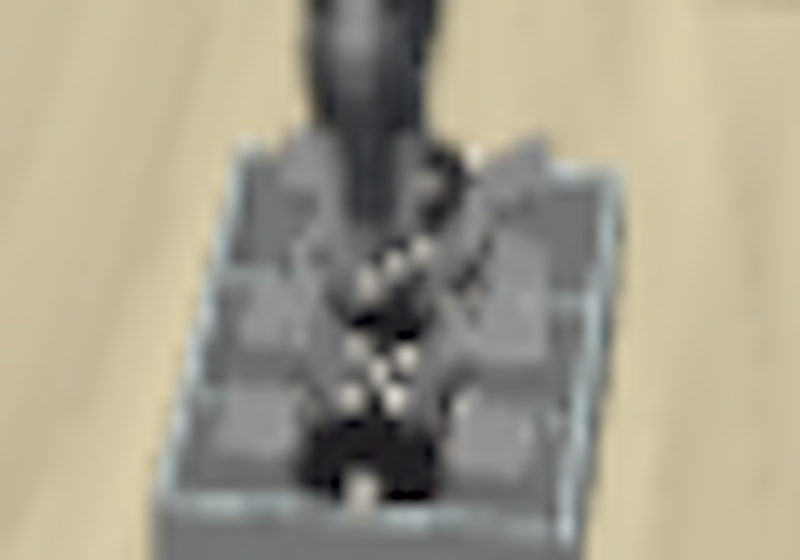

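```bash
python3 -m inch '[[[38,-20,0,0,0,0,-1],[0,-29,0,0,0,0,-1],[0,0,0,0,0,0,-1],[0,0,-34,0,0,0,-1],[0,0,0,0,0,0,-1],[-10,-0.5,0,0,0,0,-1],[-10,-0.5,0,0,0,0,-1],[-10,-0.5,0,0,0,0,-1],[-8.5,-0.5,0,0,0,0,-1],[0,0,0,0,0,0,-1]]]'
python3 -m inch '[[[0,0,34,0,0,0,-1],[-34,-50,0,0,0,0,-1],[0,0,0,0,0,0,-1],[0,0,-34,0,0,0,-1],[0,0,0,0,0,0,-1],[10,0.4,0,0,0,0,-1],[10,0.4,0,0,0,0,-1],[10,0.4,0,0,0,0,-1],[9,0.4,0,0,0,0,-1],[0,0,0,0,0,0,-1]]]'
```

```text
clock: 7.65
eef_pos: [0.4978, -0.354, 0.1003]
orientation: [1.0, 0.025, -0.001, -0.0]
ft_force: [0.1, -0.2, -1.0]
grip_width: -0.0
gripper_force: 0.0
clock: 8.9
eef_pos: [0.505, -0.4021, 0.1003]
orientation: [1.0, 0.025, 0.0, 0.0]
ft_force: [0.2, -0.3, -0.1]
grip_width: -0.0003
gripper_force: 0.0
```

```bash
python3 -m inch '[[[0,0,34,0,0,0,-1],[-40,-2,0,0,0,0,-1],[0,0,0,0,0,0,-1],[0,0,-34,0,0,0,-1],[0,0,0,0,0,0,-1],[10,0.4,0,0,0,0,-1],[10,0.4,0,0,0,0,-1],[10,0.4,0,0,0,0,-1],[9,0.4,0,0,0,0,-1],[0,0,0,0,0,0,-1]]]'
python3 -m inch '[[[0,0,34,0,0,0,-1],[-39,-2,0,0,0,0,-1],[0,0,0,0,0,0,-1],[0,0,-34,0,0,0,-1],[0,0,0,0,0,0,-1],[10,0.4,0,0,0,0,-1],[10,0.4,0,0,0,0,-1],[10,0.4,0,0,0,0,-1],[9,0.4,0,0,0,0,-1],[0,0,0,0,0,0,-1]]]'
python3 -m inch '[[[0,0,40,0,0,0,-1],[-30,50,50,0,0,0,-1],[-30,60,30,0,0,0,-1],[-20,60,20,0,0,0,-1],[-10,60,0,0,0,0,-1],[0,60,0,0,0,0,-1],[0,60,0,0,0,0,-1],[0,0,0,0,0,0,-1],[0,0,0,0,0,0,-1],[0,0,0,0,0,0,-1]]]'
python3 - <<'E'
from h import *
a=np.mean([snapshot("top").astype(float) for _ in range(4)],0)
b=np.mean([snapshot("side").astype(float) for _ in range(4)],0)
np.save("top1.npy",a)
im=np.vstack([cv2.resize(a[160:202,342:418].astype(np.float32),(543,300),interpolation=2),cv2.resize(b[112:142,244:298].astype(np.float32),(543,300),interpolation=2)])
im=255*(np.clip(im/200,0,1))**.6
cv2.imwrite("pics/c4.png",im[:,:,::-1].astype(np.uint8))
for i in range(3):
  C=np.array([.4978+.0022*i,-.303-.05*i,.05]);ux=np.array([.999,.044,0])
  for t in(-12,0,12):
   p=C+(ux*np.sin(np.radians(t))+np.array([0,0,1])*np.cos(np.radians(t)))*.0195
   print(i+1,t,(proj("top",p)-[342,160])*7.143,(proj("side",p)-[244,112])*10.05+[0,300])
E
```

```text
clock: 10.15
eef_pos: [0.5042, -0.4026, 0.1003]
orientation: [1.0, 0.025, 0.0, 0.0]
ft_force: [0.3, -0.2, 0.4]
grip_width: -0.0001
gripper_force: 0.0
clock: 11.4
eef_pos: [0.5042, -0.403, 0.1003]
orientation: [1.0, 0.025, 0.0, 0.0]
ft_force: [-0.6, 0.1, 0.3]
grip_width: 0.0002
gripper_force: 0.0
clock: 12.65
eef_pos: [0.4246, -0.0759, 0.2254]
orientation: [1.0, 0.024, 0.0, 0.0]
ft_force: [-0.6, 0.8, -0.2]
grip_width: 0.0001
gripper_force: 0.0
1 -12 [152.40520861 162.86159454] [253.9058717  503.95181808]
1 0 [151.53006508 150.72706131] [242.46450341 502.16828343]
1 12 [149.97681529 138.95092738] [231.00876865 502.35739745]
2 -12 [301.69738079 152.74463141] [269.06625492 422.05028439]
2 0 [300.81169983 140.60736261] [257.91095676 420.31940932]
2 12 [299.10840833 128.83804199] [246.7351198  420.54530789]
3 -12 [451.07405269 142.62194205] [283.48328743 344.16458342]
3 0 [450.17782252 130.48193652] [272.60010339 342.48341118]
3 12 [448.32431979 118.71943882] [261.69082313 342.74230526]
```

View pics/c4.png

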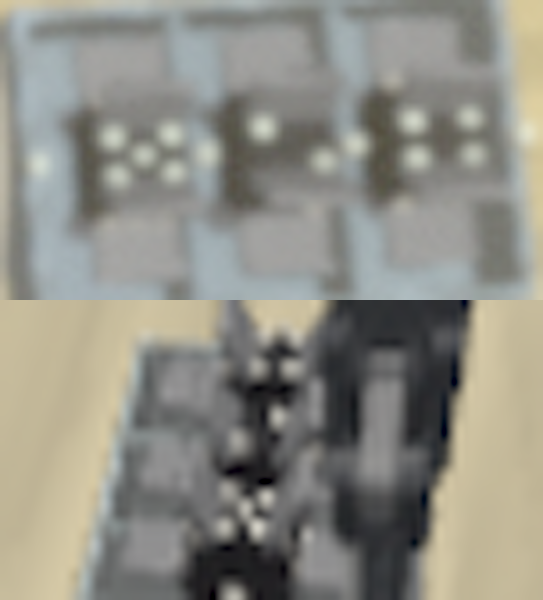

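5, 2, 4 is set: all three flats sit within a few degrees of straight up. Next is the sash handle, approached with a slight tilt and the jaws half open.

```bash
python3 -m inch '[[[12,42,0,0.1,0,-0.048,0.05],[12,42,0,0.1,0,0,0.05],[12,42,0,0.1,0,0,0.05],[12,42,0,0,0,0,0.05],[12,42,0,0,0,0,0.05],[11,38,-10,0,0,0,0.05],[0,0,-25,0,0,0,0.05],[0,0,-25,0,0,0,0.05],[0,0,0,0,0,0,0.05],[0,0,0,0,0,0,0.05]]]'
python3 - <<'E'
from h import *
o=get_obs();print(o["joint_pos"],o["eef_pos"],o["grip_width"])
a=np.load("top1.npy").astype(np.uint8)
a=snapshot("top");b=snapshot("side")
im=np.hstack([cv2.resize(a[110:290,70:270],(444,400),interpolation=2),cv2.resize(b[180:360,130:290],(356,400),interpolation=2)])
cv2.imwrite("pics/c5.png",im[:,:,::-1])
E
```

```text
clock: 14.3
eef_pos: [0.4958, 0.1731, 0.166]
orientation: [0.989, 0.001, 0.002, -0.15]
ft_force: [-0.4, -0.1, 0.2]
grip_width: 0.0445
gripper_force: 0.0
[0.15390195 0.2916203  1.98668795 0.39760326 0.8531861  1.46149235] [0.49578112 0.17310004 0.16602784] 0.04445727017697547
```

View pics/c5.png

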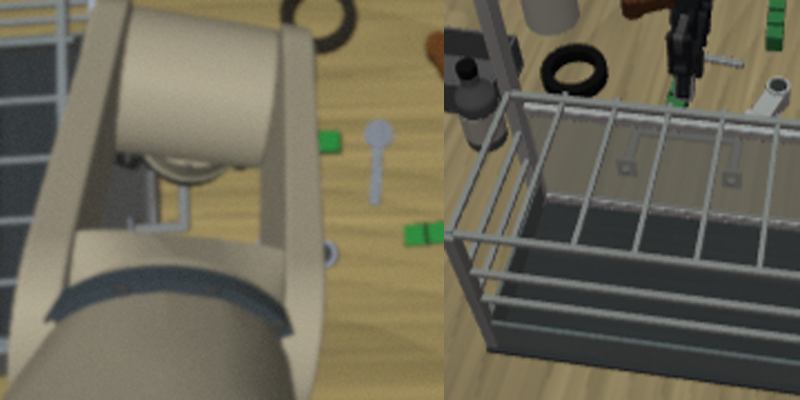

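```bash
python3 - <<'E'
from h import *
for X,Y in((635,134),(740,142),(687,138)):print(at("side",(130+(X-444)/2.225,180+Y/2.222),.085))
print(at("top",(70+185/2.22,110+228/2.22),.085), [at("top",(140.8,126),0),at("top",(142,259),0)])
E
python3 -m inch '[[[0,8,-27,0,0,0,0.05],[0,8,-27,0,0,0,0.05],[0,8,-24,0,0,0,0.05],[0,0,0,0,0,0,0.05],[0,0,0,0,0,0,0.05],[0,0,0,0,0,0,-1],[0,0,0,0,0,0,-1],[0,0,0,0,0,0,-1],[0,0,0,0,0,0,-1],[0,0,0,0,0,0,-1]]]' 70
```

```text
[0.55559243 0.20829049 0.085     ]
[0.43244799 0.19923027 0.085     ]
[0.49427786 0.20383479 0.085     ]
[0.43302438 0.19587742 0.085     ] [array([0.66810731, 0.25560785, 0.        ]), array([0.32143367, 0.24775011, 0.        ])]
clock: 15.65
eef_pos: [0.496, 0.1979, 0.0888]
orientation: [0.989, 0.001, 0.002, -0.15]
ft_force: [-2.3, 4.0, 8.0]
grip_width: 0.0096
gripper_force: 68.2
```

```bash
python3 -m inch '[[[0,0,8,0,0,0,-1],[0,0,25,0,0,0,-1],[0,0,28,0,0,0,-1],[0,0,28,0,0,0,-1],[0,0,28,0,0,0,-1],[0,0,28,0,0,0,-1],[0,0,28,0,0,0,-1],[0,0,20,0,0,0,-1],[0,0,0,0,0,0,-1],[0,0,0,0,0,0,-1]]]'
```

```text
clock: 16.9
eef_pos: [0.4959, 0.1979, 0.2814]
orientation: [0.989, 0.001, 0.003, -0.15]
ft_force: [1.0, 6.8, 1.9]
grip_width: 0.0096
gripper_force: 70.5
```

```bash
python3 -m inch '[[[0,0,3,0,0,0,0.05],[0,0,0,0,0,0,0.05],[0,0,0,0,0,0,0.05],[0,-8,25,0,0,0,0.05],[0,-8,25,0,0,0,0.05],[0,-25,20,0,0,0,0.05],[0,-50,0,0,0,0,0.3],[0,-50,0,-0.15,0,0,0.3],[0,-50,0,-0.15,0,0,0.3],[0,0,0,0,0,0,0.3]]]'
python3 -m inch '[[[0,-40,0,0,0,0.174,0.3],[0,-40,0,0,0,0.174,0.3],[0,-40,0,0,0,0.174,0.3],[0,-40,0,0,0,0.174,0.3],[0,-40,0,0,0,0.174,0.3],[0,-40,0,0,0,0.174,0.3],[0,0,0,0,0,0.174,0.3],[0,0,0,0,0,0.174,0.3],[0,0,0,0,0,0.178,0.3],[0,0,0,0,0,0,0.3]]]'
cat > m.py <<'E'
from h import *
def parts(name="x"):
  a=snapshot("top")
  hsv=cv2.cvtColor(a,cv2.COLOR_RGB2HSV)
  g=((hsv[:,:,0]>45)&(hsv[:,:,0]<75)&(hsv[:,:,1]>110)).astype(np.uint8)
  g=cv2.morphologyEx(g,cv2.MORPH_CLOSE,np.ones((7,7)))
  for cs in cv2.findContours(g,0,2)[0]:
   if cv2.contourArea(cs)>60:
    P=np.array([at("top",p[0],.029)[:2] for p in cs],np.float32);print("green",np.round(cv2.boundingRect(cs)),cv2.minAreaRect(P*1000))
  for r in cut_out("top","stem"):
   m=r["mask"].astype(np.uint8);col=a[r["mask"]].mean(0);cs=max(cv2.findContours(m,0,2)[0],key=cv2.contourArea)
   P=np.array([at("top",p[0],.03)[:2] for p in cs],np.float32);print("stem",np.round(col),r["rect"],cv2.minAreaRect(P*1000))
  return a
E
python3 - <<'E'
from m import *
a=parts();b=snapshot("side");print(get_obs()["joint_pos"])
cv2.imwrite("pics/c6.png",cv2.resize(np.hstack([a,b]),(800,300),interpolation=cv2.INTER_AREA)[:,:,::-1])
E
```

```text
clock: 18.15
eef_pos: [0.4953, 0.0049, 0.3535]
orientation: [1.0, 0.001, 0.001, 0.001]
ft_force: [0.6, 0.8, 1.0]
grip_width: 0.0559
gripper_force: 0.0
clock: 19.4
eef_pos: [0.4955, -0.2333, 0.353]
orientation: [0.707, 0.707, 0.001, -0.001]
ft_force: [-0.3, -0.6, 0.4]
grip_width: 0.0557
gripper_force: 0.0
green [252 209  32  12] ((426.0324401855469, -72.76628112792969), (22.45193862915039, 78.61122131347656), 4.368838310241699)
green [191 169  32  10] ((532.032470703125, 78.26534271240234), (78.37849426269531, 22.963449478149414), 88.57516479492188)
stem [182.  98.  11.] [154.0, 251.5, 196.3, 280.8] ((306.2325134277344, 155.90670776367188), (34.42970657348633, 98.64921569824219), 30.448820114135742)
stem [103.  72.  39.] [261.5, 122.6, 289.4, 160.3] ((611.9019775390625, -91.33522033691406), (96.33476257324219, 38.249977111816406), 29.49286651611328)
stem [146. 149. 153.] [186.3, 206.3, 223.0, 233.3] ((416.1920471191406, 85.50387573242188), (95.74916076660156, 32.782596588134766), 70.37236785888672)
[-0.44496033  0.14978366  1.67729376  0.00298397  1.31579606 -0.44338202]
```

View pics/c6.png

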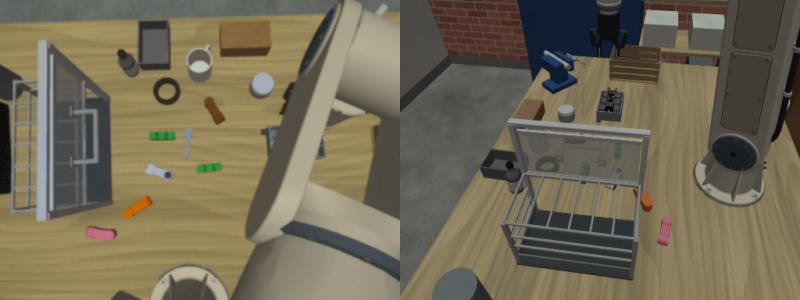

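```bash
python3 -m inch '[[[6,30,-20,0.156,0,0,0.1],[6,30,-25,0.156,0,0,0.1],[6,30,-25,0.156,0,0,0.1],[6,30,-25,0.156,0,0,0.1],[6,30,-30,0.156,0,0,0.1],[6.5,30,-30,0,0,0,0.1],[0,0,-25,0,0,0,0.1],[0,0,-23,0,0,0,0.1],[0,0,0,0,0,0,0.1],[0,0,0,0,0,0,0.1]]]'
python3 - <<'E'
from h import *
o=get_obs();print(o["joint_pos"].round(2))
from scipy.spatial.transform import Rotation as R
print(R.from_quat(o["orientation"]).as_matrix().round(3))
E
```

```text
clock: 20.8
eef_pos: [0.5323, -0.0545, 0.1511]
orientation: [0.654, 0.654, 0.27, -0.269]
ft_force: [0.7, 0.3, 0.0]
grip_width: 0.0471
gripper_force: 0.0
[-0.49  0.56  1.82  0.71  1.28 -0.88]
[[-0.001  1.     0.001]
 [ 0.709 -0.     0.705]
 [ 0.705  0.002 -0.709]]
```

```bash
python3 -m inch '[[[0,25,-25,0,0,0,0.1],[0,25,-25,0,0,0,0.1],[0,25,-25,0,0,0,0.1],[0,20,-20,0,0,0,0.1],[0,15,-14,0,0,0,0.1],[0,10,-10,0,0,0,0.1],[0,0,0,0,0,0,-1],[0,0,0,0,0,0,-1],[0,0,0,0,0,0,-1],[0,0,0,0,0,0,-1]]]' 50
```

```text
clock: 22.05
eef_pos: [0.5323, 0.0656, 0.0317]
orientation: [0.653, 0.654, 0.27, -0.269]
ft_force: [-0.4, -1.6, 2.0]
grip_width: 0.023
gripper_force: 49.6
```

```bash
python3 -m inch '[[[0,0,15,0,0,0,-1],[5,20,15,0,0,0,-1],[10,30,0,0,0,0,-1],[10,30,0,0,0,0,-1],[10,30,0,0,0,0,-1],[3,10,0,0,0,0,-1],[0,0,-5,0,0,0,-1],[0,0,0,0,0,0,-1],[0,0,0,0,0,0,-1],[0,0,0,0,0,0,-1]]]'
```

```text
clock: 23.3
eef_pos: [0.5699, 0.1855, 0.0563]
orientation: [0.654, 0.654, 0.27, -0.269]
ft_force: [0.0, -0.5, -0.8]
grip_width: 0.0228
gripper_force: 49.3
```

```bash
python3 -m inch '[[[0,25,0,0,0,0,-1],[0,25,0,0,0,0,-1],[0,25,-5,0,0,0,-1],[0,25,-5,0,0,0,-1],[0,27,0,0,0,0,-1],[0,0,-5,0,0,0,-1],[0,0,-2,0,0,0,-1],[0,0,0,0,0,0,-1],[0,0,0,0,0,0,-0.2],[0,0,0,0,0,0,-0.2]]]'
```

```text
clock: 24.55
eef_pos: [0.5702, 0.3128, 0.0396]
orientation: [0.654, 0.654, 0.27, -0.269]
ft_force: [0.7, 0.7, 0.1]
grip_width: 0.034
gripper_force: 0.0
```

```bash
python3 -m inch '[[[0,0,0,0,0,0,-0.1],[0,-15,6,0,0,0,-0.1],[0,-25,10,0,0,0,-0.1],[0,-40,10,0,0,0,-0.1],[0,-40,0,0,0,0,0.1],[0,-40,10,0,0,0,0.1],[-25,-50,40,0,0,0,0.1],[-35,-50,40,0,0,0,0.1],[-40,-50,0,0,0,0,0.1],[-44,-50,0,0,0,0,0.1]]]'
python3 - <<'E'
from m import *
a=parts();b=snapshot("side")
cv2.imwrite("pics/c7.png",cv2.resize(np.hstack([a,b])[60:380],(800,250),interpolation=cv2.INTER_AREA)[:,:,::-1])
E
```

```text
clock: 25.8
eef_pos: [0.4355, -0.0331, 0.1468]
orientation: [0.653, 0.654, 0.27, -0.268]
ft_force: [0.3, -0.5, -0.2]
grip_width: 0.0474
gripper_force: 0.0
green [111 156   8  11] ((569.9418334960938, 312.0771484375), (26.410085678100586, 17.86969566345215), 1.208161473274231)
stem [197. 103.   6.] [154.3, 249.3, 191.0, 281.5] ((306.38262939453125, 156.53004455566406), (31.936811447143555, 95.3830337524414), 29.540664672851562)
stem [155. 158. 161.] [184.9, 209.1, 221.9, 232.1] ((415.03765869140625, 84.53671264648438), (94.79924774169922, 33.34720230102539), 71.15444946289062)
stem [106.  70.  37.] [262.9, 122.6, 286.4, 162.5] ((611.0623779296875, -92.09823608398438), (95.91751098632812, 34.01700973510742), 29.504989624023438)
```

View pics/c7.png

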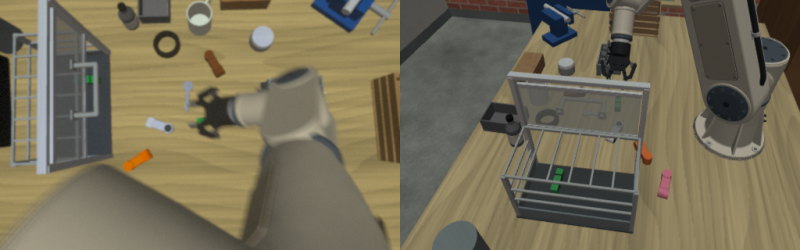

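```bash
python3 -m inch '[[[-2,-40,0,0,0,0.077,0.1],[-2,-40,0,0,0,0,0.1],[-1,-29,0,0,0,0,0.1],[0,0,-30,0,0,0,0.1],[0,0,-28,0,0,0,0.1],[-1,20,-20,0,0,0,0.1],[-1,20,-20,0,0,0,0.1],[-1,10,-10,0,0,0,0.1],[-1,7,-7,0,0,0,0.1],[0,0,0,0,0,0,0.1]]]'
python3 -m inch '[[[0,0,0,0,0,0,-1],[0,0,0,0,0,0,-1],[0,0,0,0,0,0,-1],[0,0,0,0,0,0,-1],[0,0,25,0,0,0,-1],[0,0,40,0,0,0,-1],[10,30,0,0,0,0,-1],[20,45,0,0,0,0,-1],[20,45,0,0,0,0,-1],[20,45,0,0,0,0,-1]]]' 50
```

```text
clock: 27.2
eef_pos: [0.4279, -0.0827, 0.031]
orientation: [0.627, 0.679, 0.259, -0.28]
ft_force: [1.0, 0.6, 0.6]
grip_width: 0.0467
gripper_force: 0.0
clock: 28.45
eef_pos: [0.4984, 0.0833, 0.096]
orientation: [0.628, 0.679, 0.259, -0.279]
ft_force: [-0.1, -0.1, -0.7]
grip_width: 0.0233
gripper_force: 49.1
```

```bash
python3 -m inch '[[[3,40,0,0,0,-0.077,-1],[3,40,-10,0,0,0,-1],[0,25,-20,0,0,0,-1],[0,25,-10,0,0,0,-1],[0,25,0,0,0,0,-1],[0,25,0,0,0,0,-1],[0,25,-6,0,0,0,-1],[0,27,-6,0,0,0,-1],[0,0,-5,0,0,0,-1],[0,0,0,0,0,0,-1]]]'
python3 -m inch '[[[0,0,0,0,0,0,-0.2],[0,0,0,0,0,0,-0.1],[0,-15,6,0,0,0,-0.1],[0,-25,10,0,0,0,-0.1],[0,-40,10,0,0,0,-0.1],[0,-40,0,0,0,0,0.3],[0,-50,15,0,0,0,0.3],[-30,-50,40,0,0,-0.17,0.3],[-40,-50,30,0,0,-0.17,0.3],[-40,-20,0,0,0,0,0.3]]]'
python3 - <<'E'
from m import *
a=parts();b=snapshot("side")
cv2.imwrite("pics/c8.png",cv2.resize(np.hstack([a,b])[60:380],(800,250),interpolation=cv2.INTER_AREA)[:,:,::-1])
E
```

```text
clock: 29.7
eef_pos: [0.5034, 0.3136, 0.0385]
orientation: [0.653, 0.654, 0.269, -0.269]
ft_force: [-0.2, 0.3, -0.7]
grip_width: 0.0231
gripper_force: 49.2
clock: 30.95
eef_pos: [0.4003, 0.0338, 0.1434]
orientation: [0.756, 0.533, 0.312, -0.218]
ft_force: [-0.3, -0.5, 0.4]
grip_width: 0.0558
gripper_force: 0.0
green [111 182   8  11] ((503.1509094238281, 310.5943298339844), (25.506258010864258, 17.72140884399414), 1.20828378200531)
green [111 156   8  11] ((569.882568359375, 312.075927734375), (26.291513442993164, 17.86969566345215), 1.208161473274231)
green [  0 133  10  37] ((603.4111938476562, 595.3607177734375), (94.14160919189453, 23.099576950073242), 3.35714054107666)
stem [103.  68.  36.] [263.2, 124.8, 286.2, 160.7] ((612.6271362304688, -92.6345443725586), (93.72233581542969, 33.88904571533203), 29.170001983642578)
stem [191. 101.   6.] [154.4, 250.7, 195.6, 275.8] ((306.58477783203125, 154.6358642578125), (33.359378814697266, 94.49178314208984), 32.292930603027344)
stem [176. 102. 114.] [110.0, 286.8, 151.0, 307.8] ((230.92864990234375, 267.7771301269531), (96.96186065673828, 37.90262985229492), 82.95463562011719)
stem [151. 154. 159.] [186.3, 209.0, 222.7, 231.2] ((415.73602294921875, 85.20767211914062), (90.17438507080078, 33.53841018676758), 70.47405242919922)
```

View pics/c8.png

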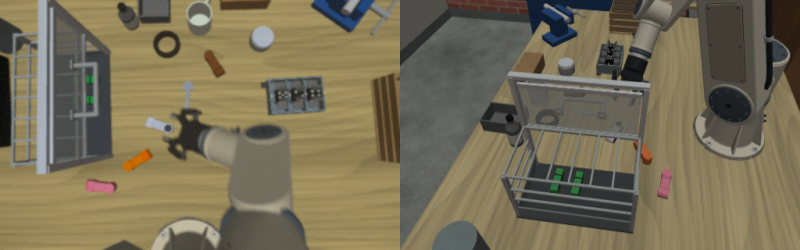

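```bash
python3 -m inch '[[[-6,-9,-27,0,0,0,0.3],[0,0,-27,0,0,0,0.3],[0,0,0,0,0,0,0.3],[5,13,-14,0,0,0,0.3],[5,13,-14,0,0,0,0.3],[5,13,-14,0,0,0,0.3],[4,14,-15,0,0,0,0.3],[0,0,0,0,0,0,0.3],[0,0,0,0,0,0,-1],[0,0,0,0,0,0,-1]]]' 50
python3 -m inch '[[[0,0,0,0,0,0,-1],[0,0,0,0,0,0,-1],[0,0,15,0,0,0,-1],[0,15,20,0,0,0,-1],[2,30,0,0,0,0.1,-1],[2,30,0,0,0,0.1,-1],[2,10,0,0,0,0.14,-1],[0,0,0,0,0,0,-1],[0,0,-10,0,0,0,-1],[0,0,0,0,0,0,-1]]]'
```

```text
clock: 32.35
eef_pos: [0.4154, 0.0793, 0.0317]
orientation: [0.754, 0.534, 0.312, -0.22]
ft_force: [-0.9, -1.2, 1.9]
grip_width: 0.0272
gripper_force: 48.7
clock: 33.6
eef_pos: [0.4198, 0.1642, 0.055]
orientation: [0.655, 0.653, 0.269, -0.27]
ft_force: [0.5, -0.0, -1.2]
grip_width: 0.0271
gripper_force: 49.4
```

```bash
python3 -m inch '[[[0,26,0,0,0,0,-1],[0,27,0,0,0,0,-1],[0,26,0,0,0,0,-1],[0,27,0,0,0,0,-1],[0,26,-5,0,0,0,-1],[0,27,-5,0,0,0,-1],[0,0,-6,0,0,0,-1],[0,0,0,0,0,0,-1],[0,0,0,0,0,0,-0.1],[0,0,0,0,0,0,0]]]'
python3 -m inch '[[[0,0,0,0,0,0,0],[0,-15,8,0,0,0,0],[0,-25,12,0,0,0,0],[0,-40,10,0,0,0,0],[0,-40,0,0,0,0,0.05],[0,-50,15,0,0,0,0.05],[0,-60,40,-0.16,0,0,0.05],[10,-40,40,-0.16,0,0,0.05],[10,0,40,-0.16,0,0,0.05],[10,0,40,0,0,0,0.05]]]'
python3 - <<'E'
from m import *
a=parts();b=snapshot("side")
im=np.hstack([cv2.resize(a[100:260,80:240],(400,400),interpolation=2),cv2.resize(b[180:370,130:320],(400,400),interpolation=2)])
cv2.imwrite("pics/c9.png",im[:,:,::-1])
E
```

```text
clock: 34.85
eef_pos: [0.4213, 0.3231, 0.04]
orientation: [0.654, 0.654, 0.27, -0.269]
ft_force: [0.0, 0.0, 0.4]
grip_width: 0.0426
gripper_force: 0.0
clock: 36.1
eef_pos: [0.4513, 0.0623, 0.2421]
orientation: [0.698, 0.7, 0.107, -0.105]
ft_force: [0.5, 0.8, 0.2]
grip_width: 0.045
gripper_force: 0.0
green [  0 209   9  30] ((419.1174621582031, 586.0145263671875), (72.41580963134766, 20.175317764282227), 3.3571791648864746)
green [111 182   8  11] ((503.1509094238281, 310.5943298339844), (25.506258010864258, 17.72140884399414), 1.20828378200531)
green [111 157   8  10] ((568.7064208984375, 312.0511169433594), (23.93879508972168, 17.86969566345215), 1.208161473274231)
green [  0 136  11  36] ((595.3057861328125, 597.2462158203125), (91.21932220458984, 24.851364135742188), 10.149589538574219)
stem [169.  96. 110.] [110.2, 287.6, 148.4, 306.3] ((230.12429809570312, 267.6871337890625), (95.94114685058594, 36.457515716552734), 82.50718688964844)
stem [101.  68.  39.] [261.5, 124.9, 279.4, 142.9] ((626.6387329101562, -82.27903747558594), (59.29164505004883, 34.518672943115234), 26.393997192382812)
stem [ 91.  94. 101.] [114.1, 215.7, 126.7, 227.8] ((418.9091491699219, 295.96197509765625), (38.27696228027344, 27.29125213623047), 88.68973541259766)
```

View pics/c9.png

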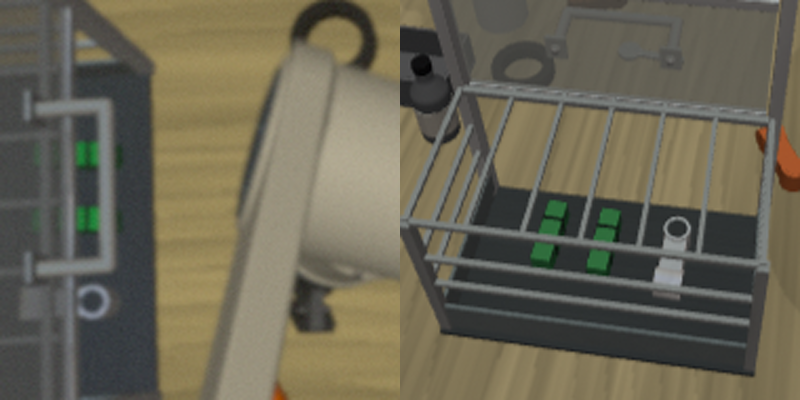

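```bash
python3 -m inch '[[[15,0,30,-0.15,0,0,0.05],[15,-12,30,-0.15,0,0,0.05],[15,0,30,0,0,-0.175,0.05],[0,0,28,0,0,-0.175,0.05],[0,0,0,0,0,-0.175,0.05],[0,0,0,0,0,-0.175,0.05],[0,0,0,0,0,-0.175,0.05],[0,0,0,0,0,-0.175,0.05],[0,0,0,0,0,-0.175,0.05],[0,0,0,0,0,-0.175,0.05]]]'
python3 -m inch '[[[0,0,0,0,0,-0.17,0.05],[0,0,0,0.15,0,0,0.05],[0,40,0,0.15,0,0,0.05],[0,42,0,0,0,0,0.05],[0,42,0,0,0,0,0.05],[0,0,0,0,0,0,0.05],[0,0,0,0,0,0,0.05],[0,0,0,0,0,0,0.05],[0,0,0,0,0,0,0.05],[0,0,0,0,0,0,0.05]]]'
```

```text
clock: 37.5
eef_pos: [0.4949, 0.0493, 0.3552]
orientation: [0.997, 0.083, -0.0, -0.0]
ft_force: [0.6, -0.5, -0.6]
grip_width: 0.0448
gripper_force: 0.0
clock: 38.75
eef_pos: [0.496, 0.1733, 0.3573]
orientation: [0.989, 0.0, 0.002, -0.149]
ft_force: [-0.0, -0.2, 0.5]
grip_width: 0.0452
gripper_force: 0.0
```

```bash
python3 -m inch '[[[0,8,-25,0,0,0,0.05],[0,8,-25,0,0,0,0.05],[0,8,-25,0,0,0,0.05],[0,0,0,0,0,0,0.05],[0,0,0,0,0,0,-1],[0,0,0,0,0,0,-1],[0,0,0,0,0,0,-1],[0,0,0,0,0,0,-1],[0,0,-10,0,0,0,-1],[0,0,-20,0,0,0,-1]]]' 70
python3 -m inch '[[[0,0,-28,0,0,0,-1],[0,0,-28,0,0,0,-1],[0,0,-28,0,0,0,-1],[0,0,-28,0,0,0,-1],[0,0,-28,0,0,0,-1],[0,0,-15,0,0,0,-1],[0,0,-6,0,0,0,-1],[0,0,-3,0,0,0,-1],[0,0,0,0,0,0,-1],[0,0,0,0,0,0,-1]]]'
```

```text
clock: 40.0
eef_pos: [0.4965, 0.1974, 0.2527]
orientation: [0.989, 0.001, 0.003, -0.149]
ft_force: [2.4, -4.3, 3.6]
grip_width: 0.0097
gripper_force: 68.7
clock: 41.25
eef_pos: [0.4966, 0.1975, 0.0907]
orientation: [0.989, 0.001, 0.003, -0.15]
ft_force: [-8.1, -15.0, 36.8]
grip_width: 0.0098
gripper_force: 72.7
```

```bash
python3 -m inch '[[[0,0,0,0,0,0,0.05],[0,0,0,0,0,0,0.05],[0,0,0,0,0,0,0.05],[0,-8,25,0,0,0,0.05],[0,-8,25,0,0,0,0.05],[0,-20,40,0,0,0,0.05],[0,-50,40,-0.15,0,0,-1],[0,-50,0,-0.15,0,0,-1],[0,-50,0,0,0,0.046,-1],[0,-50,0,0,0,0,-1]]]'
python3 -m inch '[[[-6,-50,0,0,0,0,-1],[-6,-50,0,0,0,0,-1],[-6,-50,0,0,0,0,-1],[-6,-50,0,0,0,0,-1],[-6,-50,0,0,0,0,-1],[-6,-16,0,0,0,0,-1],[0,0,-40,0,0,0,-1],[0,0,-40,0,0,0,-1],[0,0,0,0,0,0,-1],[0,0,0,0,0,0,-1]]]' 40
python3 - <<'E'
from h import *
a=snapshot("top");b=snapshot("side")
im=np.hstack([cv2.resize(a[100:260,60:240],(400,400),interpolation=2),cv2.resize(b[150:370,130:320],(400,400),interpolation=2)])
cv2.imwrite("pics/c10.png",im[:,:,::-1])
E
```

```text
clock: 42.5
eef_pos: [0.4958, -0.0377, 0.2173]
orientation: [1.0, 0.025, 0.002, -0.0]
ft_force: [1.2, 0.0, 1.0]
grip_width: 0.0001
gripper_force: 0.0
clock: 43.75
eef_pos: [0.4605, -0.3029, 0.1384]
orientation: [1.0, 0.024, 0.002, 0.0]
ft_force: [0.1, -0.7, 0.4]
grip_width: -0.0001
gripper_force: 0.0
```

View pics/c10.png

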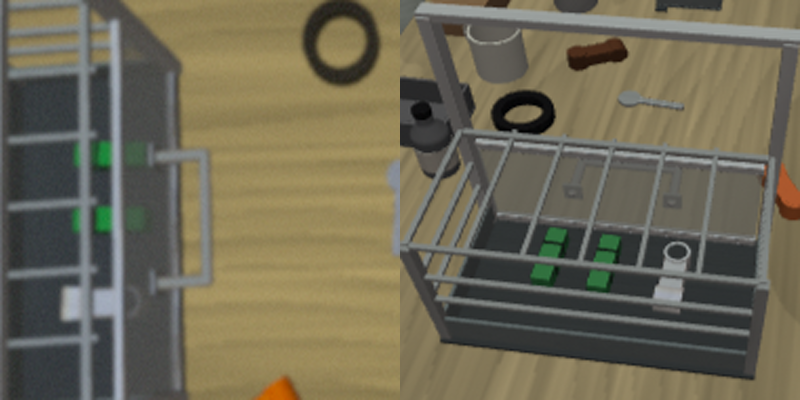

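The sash is down at its stop and all three parts lie inside behind it. Now I'll roll each wheel one number on.

```bash
python3 -m inch '[[[0,0,-38,0,0,0,-1],[0,0,0,0,0,0,-1],[10,0.4,0,0,0,0,-1],[10,0.4,0,0,0,0,-1],[10,0.4,0,0,0,0,-1],[9,0.4,0,0,0,0,-1],[0,0,0,0,0,0,-1],[0,0,36,0,0,0,-1],[-36,-52,0,0,0,0,-1],[0,0,0,0,0,0,-1]]]'
python3 -m inch '[[[0,0,-36,0,0,0,-1],[0,0,0,0,0,0,-1],[10,0.4,0,0,0,0,-1],[10,0.4,0,0,0,0,-1],[10,0.4,0,0,0,0,-1],[8,0.4,0,0,0,0,-1],[0,0,0,0,0,0,-1],[0,0,36,0,0,0,-1],[-36,-51,0,0,0,0,-1],[0,0,0,0,0,0,-1]]]'
python3 -m inch '[[[0,0,-36,0,0,0,-1],[0,0,0,0,0,0,-1],[10,0.4,0,0,0,0,-1],[10,0.4,0,0,0,0,-1],[10,0.4,0,0,0,0,-1],[9,0.4,0,0,0,0,-1],[0,0,0,0,0,0,-1],[0,0,36,0,0,0,-1],[-10,20,50,0,0,0,-1],[0,0,0,0,0,0,-1]]]'
python3 -m inch '[[[-20,50,50,0,0,0,-1],[-20,60,0,0,0,0,-1],[-20,60,0,0,0,0,-1],[0,60,0,0,0,0,-1],[0,60,0,0,0,0,-1],[0,60,0,0,0,0,-1],[0,0,0,0,0,0,-1],[0,0,0,0,0,0,-1],[0,0,0,0,0,0,-1],[0,0,0,0,0,0,-1]]]'
python3 - <<'E'
from h import *
a=np.mean([snapshot("top").astype(float) for _ in range(4)],0)
im=cv2.resize(a[160:202,342:418].astype(np.float32),(543,300),interpolation=2)
im=255*(np.clip(im/200,0,1))**.6
cv2.imwrite("pics/c11.png",im[:,:,::-1].astype(np.uint8))
E
```

```text
clock: 45.1
eef_pos: [0.4621, -0.3554, 0.1359]
orientation: [1.0, 0.022, 0.002, 0.001]
ft_force: [0.3, 1.0, -0.8]
grip_width: 0.0003
gripper_force: 0.0
clock: 46.35
eef_pos: [0.4641, -0.405, 0.1361]
orientation: [1.0, 0.022, 0.002, 0.001]
ft_force: [-0.6, 0.2, 0.4]
grip_width: -0.0003
gripper_force: 0.0
clock: 47.6
eef_pos: [0.496, -0.3812, 0.1895]
orientation: [1.0, 0.024, 0.004, 0.002]
ft_force: [0.8, 0.6, 0.1]
grip_width: 0.0003
gripper_force: 0.0
clock: 48.85
eef_pos: [0.4378, -0.0407, 0.2278]
orientation: [1.0, 0.023, 0.001, -0.0]
ft_force: [-0.8, 0.0, -0.3]
grip_width: -0.0002
gripper_force: 0.0
```

View pics/c11.png

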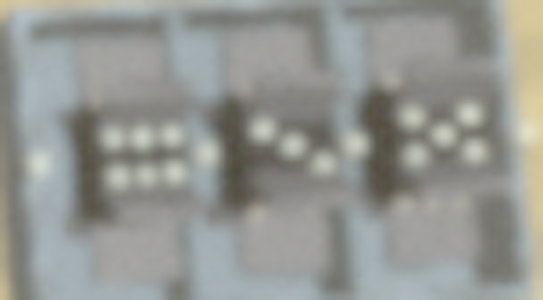

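The wheels now show 6, 3, 5, each one whole number off its code. The robot is clear of everything, so I'm handing in.

```bash
python3 -c "
from station import *
print(job_done())"
```

```text
the job is handed in; nothing more can be done
None
```

I handed the job in: both brake pads and the silver stem are flat in the locker (no pump head was on the bench), the sash is down, and the wheels show 6, 3, 5; no verdict came back.

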